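# Let the floats out of the gate dispenser

## Robot

A 6-joint arm with a two-finger parallel gripper is mounted at the origin on the work surface. World frame = base frame: x ahead of the robot, y to its left, z up, the work surface at z = 0. Lengths are in m, angles in rad, forces in N, time in s.
With the tool pointing down it reaches from about 0.275 to 0.775 m from the base axis. Payload 14.6 kg.
Tool frame: the origin (TCP) lies on the centre line of the jaws, within the pads' length; the fingertips stand 17 mm ahead of it and the grasp point (between the pads) lies 2 mm behind it; z points along the fingers, y is the line along which they close (so a half turn about z gives the same grasp; the last joint's range is limited). The gripper opens to 85 mm and grips with 20 to 120 N. Pads are 22 mm wide; open, the fingers measure 114 mm over their backs; the gripper's body (76 mm by 85 mm) begins 54 mm behind the grasp point. The pads swing forward as they close: fully open they stand 13 mm farther back than shut.
Start: joints at [-0.155, 0.263, -0.048, 1.259, 0, 1.415], TCP at [0.525, -0, 0.248] pointing down, gripper open.
Joint ranges: [-2.65, 2.65], [-0.89, 1.7], [-1.18, 1.37], [-2.13, 2.11], [-1.35, 1.29], [-3.14, 3.14]. Speed limits (rad/s): [1.89, 1.89, 2.57, 2.79, 3.14, 3.14].

## Interface

Orientations are given as a rotation vector (axis times angle).
In Python, from cell import * gives the robot as it stands.
- The arm moves only by the tool apply_moves, never from a script. Its argument "steps" is one flat list of numbers, 5 for each row, row after row: the shift along the tool's x, y, z in units of 25 mm (1.0 is 25 mm), then the turn about the tool's z in units of 6 degrees (1.0 is 6 degrees), then the gripper's target within -1 to 1 (shut at 1, half-way at 0, fully open at -1). In form: [x, y, z, yaw, gripper, x, y, z, yaw, gripper, ...]. A call has 1 to 12 rows; each row is the pose to reach, as a shift and turn from the pose commanded when the call began, along the tool's axes at that moment; what a row does not reach only later rows make up. A row lasts 1/8 s, in which the tool goes at most 62.5 mm and 10.7 degrees, less where a joint would pass 70% of its speed; a pose out of reach is approached as far as the arm can. A call with a gripper value outside its range is refused whole. The fingers move at their own pace and stop on an object; "force" is the grip in N (left out, the last holds). Time passes only in rows, so rows that repeat a pose let the fingers close. It gives the time, the measured TCP pose, the force, the opening and the grip force at its end, in the units of the state.
- read_state(): the state, without advancing time (a new reading comes with each control period).
- capture(name): name is "scene" or "side" or "wrist"; returns the picture (384x512x3 uint8, red, green, blue); there is no depth.
- camera_model(name): a dict with "camera_matrix" (3x3 intrinsics, pixels), "camera_from_world" (4x4, takes a point from world to camera coordinates). Camera axes: x right, y down, z forward; pixel columns grow to the right and rows downward; lengths in m; the calibration is good to about 2 mm. A picture is of the moment at which its call begins: read the wrist's pose just before it. camera_model takes no time and is no camera call; for the wrist camera it gives the pose at the moment of the call.
- finish_job(): hands the job in; it is judged then, once.
The state is a dict: "time_s": time; "joint_pos": joint angles; "qd": joint speeds; "effort": joint torques, N m; "tool_pos": TCP position; "orientation": TCP orientation; "force": force on the tool from outside, world axes, zero at the start; "moment": the same for the moment, N m; "opening": finger opening in m; "grip_force": force on a finger pad.
Only numpy, scipy, OpenCV 4.12 (cv2) and the standard library are available. Lean on these libraries where they do the work, as an engineer would, in place of code of your own. Each camera call takes 0.05 s, during which the arm holds its last target. There are 200 camera calls.

## Task

One of the two gate dispensers on the locker shelf holds three large cork floats, the other three small metal sinkers. Press down the pad of the float dispenser's rocking lever with the fingertips and keep it down until all three floats have rolled out into its catch tray, then let the lever come back up so that the gate is shut. Do not touch the floats or either gate, leave the sinkers in their chute, and do not disturb the other things on the shelf.

Things in the scene. Friction and masses are not known exactly. Their poses are not given: they have to be found in the camera images.
- float_dispenser: Fixed plywood gate dispenser holding three cork floats. Origin on the shelf, below its chute's mouth; own +x up the chute, +y to the lever pad. Open chute x 0 to 115 mm, 32 mm wide, 9 deg slope, floor 45 mm up at the mouth, walls 20 mm, rear end 84 mm up. Lever along y at x -7; pivot fork at (-7, 70) mm, 90 mm tall. Spans x -130 to 140, y -40 to 168 mm.
- float_lever (a joint): Angle (rad) of the float dispenser's rocking lever: 0 = gate shut, grows as the pad goes down, stop at 0.55 = gate fully lifted. A spring brings it back to 0 when let go; pressing takes about 2 N at the start and 4 N at the stop, at the pad.
- float_pad (a point): Centre of the top face of the float lever's press pad: aluminium plate 36 x 36 x 5 mm at the lever's outer end, 80 mm from the pivot; moves with the lever. Gate shut: about 105 mm above the shelf, tilted 0.275 rad (outer edge higher). Fully pressed: 43 mm lower, tilted the other way. Nothing above it; beneath it only the shelf.
- float_tray (a point): Floor centre of the float dispenser's open catch tray, before the chute's mouth: inside 124 (dispenser's x) by 68 mm; floor 6 mm, side walls 36 mm, end wall 48 mm above the shelf.
- float_gate (a point): Gate of the float dispenser: upright aluminium tongue, 16 mm wide, 26 mm tall, 3 mm thick, at the lever's inner end, hanging before the chute's mouth; this point at its centre. It swings up as the pad goes down. A float passes once the lever is beyond about 0.4 rad; the three then roll into the tray in about 1 s.
- float1: Round cork float, a 28 mm ball with a thin dark line round it, about 12 g; origin at its centre; starts in the chute of the float dispenser, against the gate.
- float2: Round cork float, a 28 mm ball with a thin dark line round it, about 12 g; origin at its centre; starts in the chute of the float dispenser, behind the one before.
- float3: Round cork float, a 28 mm ball with a thin dark line round it, about 12 g; origin at its centre; starts in the chute of the float dispenser, behind the one before.
- sinker_dispenser: Fixed plywood gate dispenser holding three small sinkers. Origin on the shelf, below its chute's mouth; own +x up the chute, +y to the lever pad. Open chute x 0 to 115 mm, 20 mm wide, 9 deg slope, floor 45 mm up at the mouth, walls 20 mm, rear end 84 mm up. Lever along y at x -7; pivot fork at (-7, 70) mm, 90 mm tall. Spans x -130 to 140, y -40 to 168 mm.
- sinker_lever (a joint): Angle (rad) of the sinker dispenser's rocking lever: 0 = gate shut, grows as the pad goes down, stop at 0.55 = gate fully lifted. A spring brings it back to 0 when let go; pressing takes about 2 N at the start and 4 N at the stop, at the pad.
- sinker_pad (a point): Centre of the top face of the sinker lever's press pad: aluminium plate 36 x 36 x 5 mm at the lever's outer end, 80 mm from the pivot; moves with the lever. Gate shut: about 105 mm above the shelf, tilted 0.275 rad (outer edge higher). Fully pressed: 43 mm lower, tilted the other way. Nothing above it; beneath it only the shelf.
- sinker_tray (a point): Floor centre of the sinker dispenser's open catch tray, before the chute's mouth: inside 124 (dispenser's x) by 68 mm; floor 6 mm, side walls 36 mm, end wall 48 mm above the shelf.
- sinker_gate (a point): Gate of the sinker dispenser: upright aluminium tongue, 16 mm wide, 26 mm tall, 3 mm thick, at the lever's inner end, hanging before the chute's mouth; this point at its centre. It swings up as the pad goes down.
- sinker1: Round dark metal sinker, a 16 mm ball, about 22 g; origin at its centre; lies in the chute of the sinker dispenser and stays there.
- sinker2: Round dark metal sinker, a 16 mm ball, about 22 g; origin at its centre; lies in the chute of the sinker dispenser and stays there.
- sinker3: Round dark metal sinker, a 16 mm ball, about 22 g; origin at its centre; lies in the chute of the sinker dispenser and stays there.
- reel_case: Black plastic reel case, 100 x 120 x 50 mm with a 12 mm carrying handle on top; origin at the centre of its underside. Bystander.
- multitool: Closed stainless multitool lying flat, 105 (own x) x 34 x 18 mm; origin at the centre of its underside. Bystander.
- swivel_jar: Small glass jar of brass swivels with a steel lid, 56 mm across, 64 mm tall; origin at the centre of its underside. Bystander.
- lure_rack: Grey two-tier plastic rack, 70 x 110 x 45 mm, with a green worm lure standing up from it to 113 mm; origin at the centre of its underside. Bystander.

How it is judged:
On the way:
1. the float dispenser's lever is pressed down at its pad (value of joint float_lever above 0.3 rad and distance between the grasp point and float_pad below 0.08 m), for 0.1 s.
At the end, for the whole second after the job is handed in: All three floats lie in the float dispenser's catch tray (slower than 0.1 m/s), its lever is back up (below 0.06 rad), the sinkers are in their chute with their lever up (below 0.1 rad), and the bystanders are within 15 mm of where they began (x of float1 in the frame of float_dispenser between -0.126 and -0.005 m and y of float1 in the frame of float_dispenser between -0.036 and 0.036 m and z of each of float1, float2, float3 in the frame of float_dispenser below 0.04 m and linear speed of each of float1, float2, float3 below 0.1 m/s and x of float2 in the frame of float_dispenser between -0.126 and -0.005 m and y of float2 in the frame of float_dispenser between -0.036 and 0.036 m and x of float3 in the frame of float_dispenser between -0.126 and -0.005 m and y of float3 in the frame of float_dispenser between -0.036 and 0.036 m and value of joint float_lever below 0.06 rad and value of joint sinker_lever below 0.1 rad and x of each of sinker1, sinker2, sinker3 in the frame of sinker_dispenser above 0 m and distance of each of reel_case, multitool, swivel_jar, lure_rack from where it was at the start of the episode below 0.015 m); the robot touches nothing.
It fails at once if the robot touches a float (contact force between any of the fingers, the arm and float1 above 0.3 N or contact force between any of the fingers, the arm and float2 above 0.3 N or contact force between any of the fingers, the arm and float3 above 0.3 N).
It fails at once if the robot touches a gate (contact force between any of the fingers, the arm and float_lever_c3 above 0.3 N or contact force between any of the fingers, the arm and sinker_lever_c3 above 0.3 N).
It fails at once if the sinker dispenser's gate is opened or a sinker leaves its chute (value of joint sinker_lever above 0.25 rad or x of any of sinker1, sinker2, sinker3 in the frame of sinker_dispenser below -0.003 m).
It fails at once if a bystander is shifted or lifted (distance of any of reel_case, multitool, swivel_jar, lure_rack from where it was at the start of the episode above 0.015 m).
It also fails if it takes over 32 s, if anything falls off the work surface, if the arm or the gripper's body presses on something with over 40 N, if the wrist force passes 120 N, or if a joint passes its speed limit or range.

## Working session

There is one attempt and no reset: what is moved stays moved. The work goes in short steps, Python scripts to look and compute and a tool call to move; the robot and the scene stay as the last step left them, time stands still between calls to the robot, and variables do not carry over. Pictures are saved under pics/ and viewed, at most 10 in all, crops included, and the job is handed in when it is done.

Besides the shell and the picture viewer there is one more tool, called after "Emit:" in YAML: its name, and indented under it one key for each argument. apply_moves: Moves the arm, as the interface text tells. Its arguments: {"type":"object","properties":{"steps":{"type":"array","items":{"type":"number"}},"force":{"type":"number"}},"required":["steps"]}

```bash
mkdir -p pics
python3 - <<'E'
from cell import *
import cv2
s=read_state(); print(s['time_s'],s['tool_pos'],s['orientation'],s['opening'])
for n in ('scene','side'):
    im=capture(n); cv2.imwrite(f'pics/{n}0.png',im[:,:,::-1]); m=camera_model(n); print(n,m['camera_matrix'],m['camera_from_world'])
E
```

```text
0.0 [5.24752687e-01 3.68225988e-05 2.47817646e-01] [-2.22081016e+00 -2.22082878e+00  9.92416794e-04] 0.085186921443778
scene [[403.82076025   0.         250.38276183]
 [  0.         403.82076025 191.67909595]
 [  0.           0.           1.        ]] [[-0.66360043  0.74797808  0.01277742  0.39058838]
 [ 0.55091178  0.50017712 -0.66807115 -0.27135436]
 [-0.50609355 -0.43629307 -0.74398768  1.7539005 ]
 [ 0.          0.          0.          1.        ]]
side [[442.07225611   0.         258.17708003]
 [  0.         442.07225611 190.13742129]
 [  0.           0.           1.        ]] [[-0.95160838 -0.307231    0.00711377  0.56423902]
 [-0.22266555  0.67335409 -0.70499243  0.19665948]
 [ 0.21180544 -0.67246069 -0.70917915  1.13508505]
 [ 0.          0.          0.          1.        ]]
```

View pics/scene0.png

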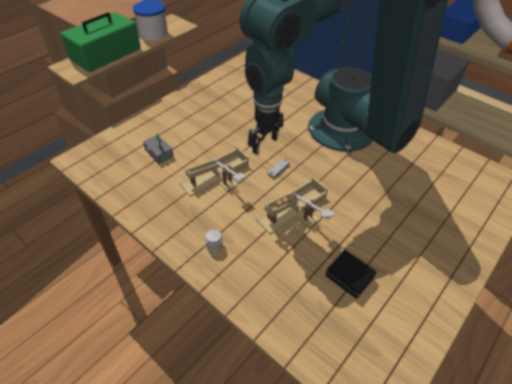

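View pics/side0.png

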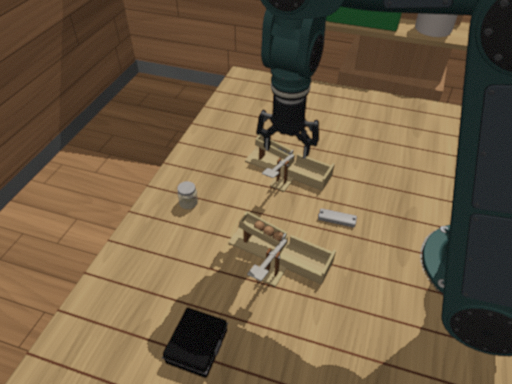

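The nearer dispenser shows brown balls at about (265,228) in the side view and (285,202) in the scene view. Its pad is at about (262,270) side and (323,212) scene. I'll enlarge both views.

Run:
```python
import cv2,numpy as np
a=cv2.imread('pics/side0.png')[200:300,220:345]; b=cv2.imread('pics/scene0.png')[140:240,175:340]
a=cv2.resize(a,(500,400),interpolation=3)[:, :]; b=cv2.resize(b,None,fx=4,fy=4,interpolation=3)
cv2.imwrite('pics/a.png',a);cv2.imwrite('pics/b.png',b)
```

```text
(no output)
```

View pics/a.png

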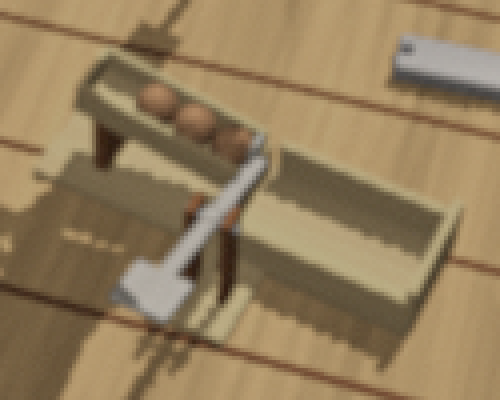

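View pics/b.png

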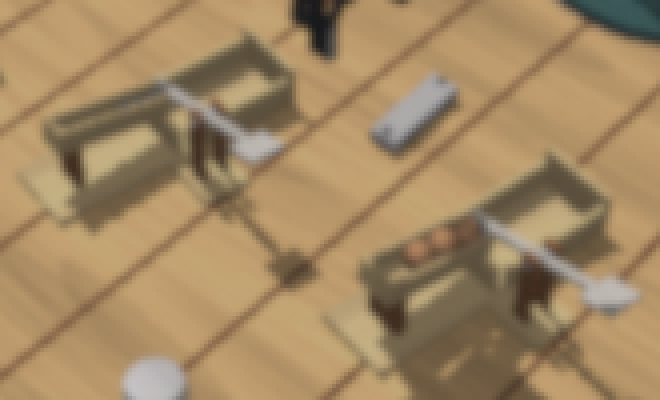

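The floats are in the nearer dispenser. In the crops, its pad is at side (153,289) and scene (610,294); the lever's gate end is at side (258,150) and scene (480,218). I'll triangulate these.

Run:
```python
from cell import *
import cv2,numpy as np
P={n:camera_model(n)['camera_matrix']@camera_model(n)['camera_from_world'][:3] for n in('scene','side')}
pts=dict(pad=((153,289),(610,294)),gate=((258,150),(480,218)),b3=((157,101),(415,252)),b2=((195,121),(441,243)),b1=((234,142),(467,234)),mt=((450,70),(415,115)))
W={}
for k,(a,b) in pts.items():
    a=np.array(a)/4+[220,200]; b=np.array(b)/4+[175,140]
    X=cv2.triangulatePoints(P['side'],P['scene'],a.reshape(2,1).astype(float),b.reshape(2,1).astype(float))[:,0]; X=X[:3]/X[3]; W[k]=X
    e=[np.linalg.norm((P[n]@np.r_[X,1])[:2]/(P[n]@np.r_[X,1])[2]-q) for n,q in(('side',a),('scene',b))]
    print(k,X.round(4),np.round(e,2))
d=W['b3']-W['b1'];print('chute yaw',np.degrees(np.arctan2(d[1],d[0])),np.linalg.norm(d))
d=W['pad']-W['gate'];print('lever yaw',np.degrees(np.arctan2(d[1],d[0])),np.linalg.norm(d))
```

```text
pad [0.5096 0.2608 0.1047] [0.24 0.2 ]
gate [0.4864 0.116  0.0671] [0.01 0.  ]
b3 [0.5579 0.1008 0.0714] [0.07 0.07]
b2 [0.531  0.1073 0.0672] [0.44 0.39]
b1 [0.5037 0.1142 0.063 ] [0.92 0.8 ]
mt [ 0.3867 -0.0326  0.0192] [0.32 0.28]
chute yaw -13.833374739341076 0.05652187252983133
lever yaw 80.86976587510267 0.15137112778326167
```

Triangulation gives pad z = 0.105, ball spacing 28 mm and lever length 150 mm, which all match the task text. The dispenser's yaw is about -12°. I'll move above the pad with the fingers shut.

Emit:
apply_moves:
  steps: [1,0,0,0,1,3,-0.2,0,0.5,1,5,-0.4,0,1,1,7,-0.55,0,1.5,1,9,-0.55,0,2,1,10.2,-0.55,0,2,1,10.65,-0.55,0,2,1,10.65,-0.55,1.5,2,1,10.65,-0.55,3,2,1,10.65,-0.55,3.4,2,1,10.65,-0.55,3.4,2,1]

```text
time_s: 1.48
tool_pos: [0.5114, 0.2658, 0.1636]
orientation: [-2.442, -1.976, 0.001]
force: [-0.4, 0.6, 0.7]
opening: -0.0003
grip_force: 0.0
```

Run:
```python
from cell import *
import cv2,numpy as np
s=read_state(); print(s['time_s'],s['tool_pos'],s['orientation'],s['opening'],s['force'])
a=capture('side')[180:300,220:345];b=capture('scene')[140:260,245:370]
cv2.imwrite('pics/c.png',cv2.resize(np.hstack([a,b]),None,fx=3,fy=3,interpolation=3)[:,:,::-1])
```

```text
1.475 [0.51138538 0.26581991 0.16364665] [-2.44192816e+00 -1.97637384e+00  5.63357480e-04] -0.00027587176823923375 [-0.3902297   0.60323248  0.65759772]
```

View pics/c.png

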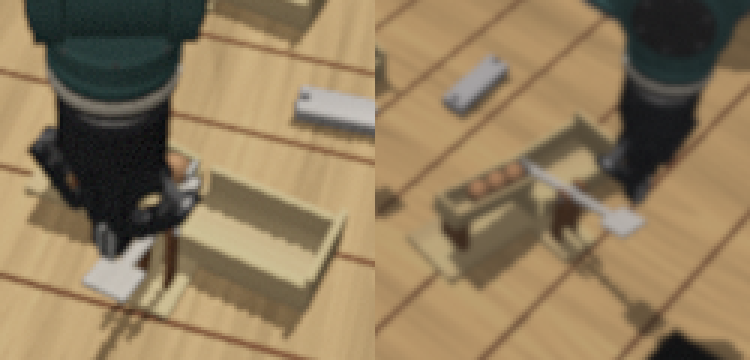

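The shut fingertips are above the pad, at about (108,245) in the left half, and nothing has been disturbed. I'll press down in steps now.

Emit:
apply_moves:
  steps: [0,0,0.7,0,1,0,0,1.3,0,1,0,0,1.8,0,1,0,0,2.3,0,1,0,0,2.7,0,1,0,0,3.0,0,1,0,0,3.2,0,1,0,0,3.2,0,1]

```text
time_s: 2.58
tool_pos: [0.5112, 0.266, 0.0831]
orientation: [2.441, 1.977, -0.001]
force: [-0.3, -2.4, 5.0]
opening: -0.0
grip_force: 1.8
```

Run:
```python
from cell import *
import cv2,numpy as np
s=read_state(); print(s['time_s'],s['tool_pos'],s['force'])
a=capture('side')[180:300,220:345];b=capture('scene')[140:260,245:370]
cv2.imwrite('pics/d.png',cv2.resize(np.hstack([a,b]),None,fx=3,fy=3,interpolation=3)[:,:,::-1])
```

```text
2.575 [0.51121725 0.26602623 0.08309847] [-0.250302   -2.39661613  5.04919316]
```

View pics/d.png

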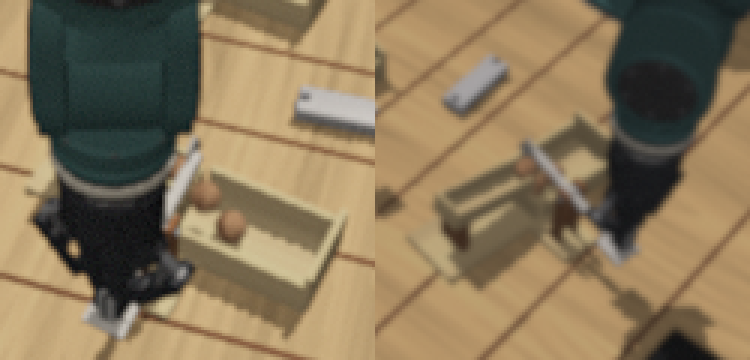

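The fingertips are pressing the pad, the gate is up, and the floats are rolling out: two are visible past the gate at about (205,193) and (230,225). I'll hold for 1.5 s more, then look again.

Emit:
apply_moves:
  steps: [0,0,0,0,1,0,0,0,0,1,0,0,0,0,1,0,0,0,0,1,0,0,0,0,1,0,0,0,0,1,0,0,0,0,1,0,0,0,0,1,0,0,0,0,1,0,0,0,0,1,0,0,0,0,1,0,0,0,0,1]

```text
time_s: 4.18
tool_pos: [0.5112, 0.2662, 0.0833]
orientation: [-2.441, -1.977, -0.0]
force: [0.4, -1.9, 4.7]
opening: 0.0
grip_force: 1.8
```

Run:
```python
from cell import *
import cv2,numpy as np
a=capture('side')[180:300,220:345];b=capture('scene')[140:260,245:370]
cv2.imwrite('pics/e.png',cv2.resize(np.hstack([a,b]),None,fx=3,fy=3,interpolation=3)[:,:,::-1])
```

```text
(no output)
```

View pics/e.png

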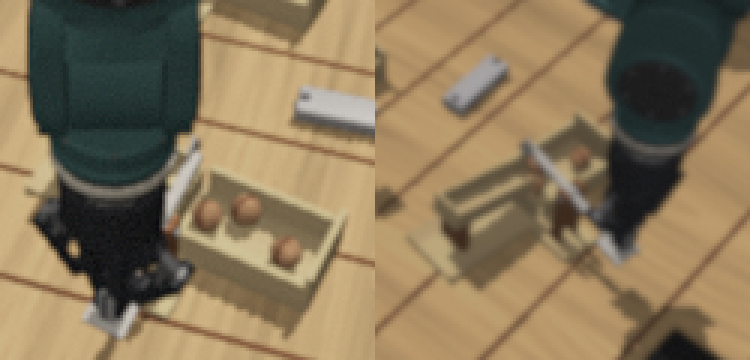

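All three floats are in the tray, at left-half pixels (208,215), (245,208) and (287,250), and the chute is empty. I'll let the lever up.

Emit:
apply_moves:
  steps: [0,0,-0.3,0,1,0,0,-0.7,0,1,0,0,-1.1,0,1,0,0,-1.5,0,1,0,0,-2,0,1,0,0,-2.8,0,1,0,0,-4,0,1,0,0,-5.5,0,1,0,0,-6,0,1,0,0,-6,0,1,0,0,-6,0,1,0,0,-6,0,1]

```text
time_s: 5.78
tool_pos: [0.5109, 0.2661, 0.2323]
orientation: [-2.441, -1.977, 0.003]
force: [0.6, 0.4, -0.0]
opening: 0.0003
grip_force: 0.0
```

Run:
```python
from cell import *
import cv2,numpy as np
s=read_state(); print(s['time_s'],s['tool_pos'],s['force'])
a=capture('side')[140:300,220:345];b=capture('scene')[120:280,200:370]
cv2.imwrite('pics/f.png',cv2.resize(np.hstack([a,b]),None,fx=2.6,fy=2.6,interpolation=3)[:,:,::-1])
```

```text
5.775 [0.51086512 0.26610061 0.23225778] [ 0.58342141  0.43407725 -0.00661668]
```

View pics/f.png

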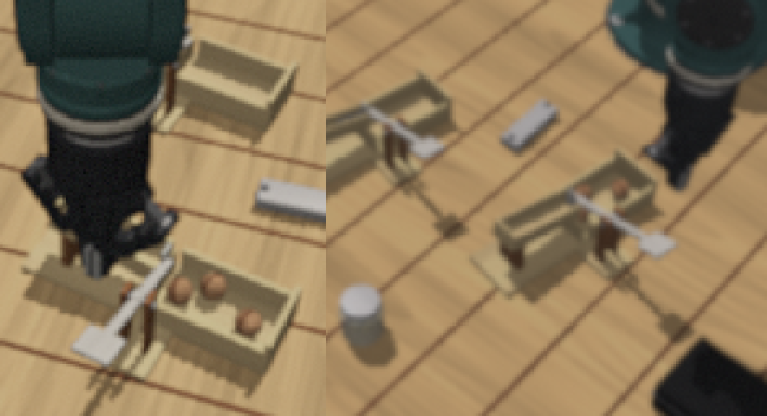

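The lever is back up with its pad at about (100,345), as at the start. The three floats are at rest in the tray, the gripper is clear and the bystanders are undisturbed.

```bash
python3 -c "
from cell import *
print(finish_job())"
```

```text
the job is handed in; nothing more can be done
None
```

I handed the job in: the last pictures show all three floats in the catch tray, the float lever back up with its gate shut, and the sinker dispenser and bystanders in view undisturbed, but the hand-in returned no verdict.

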